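# Fasten the hasp on the long gauge chest

## Robot

A 6-joint arm with a two-finger parallel gripper is mounted at the origin on the work surface. World frame = base frame: x ahead of the robot, y to its left, z up, the work surface at z = 0. Lengths are in m, angles in degrees, forces in N, time in s.
With the tool pointing down it reaches from about 0.3 to 0.85 m from the base axis. Payload 4.2 kg.
Tool frame: the origin (TCP) lies at the very end of the fingers, on their centre line; the grasp point (between the pads) lies 19 mm behind it; z points along the fingers, y is the line along which they close (so a half turn about z gives the same grasp; the last joint's range is limited). The gripper opens to 91 mm and grips with 3 to 60 N. Pads are 32 mm wide; open, the fingers measure 118 mm over their backs; the gripper's body (76 mm by 178 mm) begins 60 mm behind the grasp point.
Start: joints at [-70.703, 18.312, 89.639, -0, 72.044, -1.146], TCP at [0.201, -0.539, 0.214] pointing down, gripper open.
Joint ranges: [-177.97, 177.97], [-48.28, 115.42], [12.27, 149.76], [-77.06, 257.06], [2.81, 150.46], [-146.56, 146.56]. Speed limits (degrees/s): [147.25, 147.25, 180, 180, 180, 180].

## Interface

Orientations are given as a 3x3 rotation matrix whose columns are the frame's x, y, z axes.
In Python, from workcell import * gives the robot as it stands.
- The arm moves only by the tool send_rows, never from a script. Its argument "motion" is a list that holds one entry, the list of rows, each a list of 6 numbers: the shift along the tool's x, y, z in m, then the turn, a rotation vector about the tool's x, y, z in degrees. In form: [[[x, y, z, ax, ay, az], ...]]. A call has 1 to 20 rows; each row is the pose to reach, as a shift and turn from the pose commanded when the call began, along the tool's axes at that moment; what a row does not reach only later rows make up. A row lasts 1/10 s, in which the tool goes at most 50 mm and 8.59 degrees, less where a joint would pass 70% of its speed; a pose out of reach is approached as far as the arm can. A call with a gripper value outside its range is refused whole. "claw" is the closure in counts, from 0 (fully open) to 255 (shut), set as the call begins (left out, the last holds). The fingers move at their own pace and stop on an object; the grip force is fixed at half the most. Time passes only in rows, so rows that repeat a pose let the fingers close. It gives the time, the measured TCP pose, the force, the opening and the grip force at its end, in the units of the state.
- sense(): the state, without advancing time (a new reading comes with each control period).
- snapshot(name): name is "side" or "top" or "wrist"; returns a dict with "frame" (400x640x3 uint8, blue, green, red), "depth" (400x640 float32, m along the optical axis (not along the pixel's ray), 0 where there is no reading), "K" (3x3 intrinsics, pixels), "k1" (the pictures are not rectified: a ray, as slopes to the right and down, at radius r is drawn at 1 + k1 r^2 times it, then the intrinsics apply), "camera_from_world" (4x4, takes a point from world to camera coordinates); the wrist camera has in their place "tool_from_camera" (4x4, takes a point from camera to tool coordinates, whose origin is the TCP and whose axes are the flange's). Camera axes: x right, y up, looking along -z (the intrinsics and any distortion apply to the point x, -y, -z); pixel columns grow to the right and rows downward; lengths in m; the calibration is good to about 2 mm. A picture is of the moment at which its call begins: read the wrist's pose just before it.
- job_done(): hands the job in; it is judged then, once.
The state is a dict: "t": time; "qpos": joint angles; "qvel": joint speeds; "joint_torque": joint torques, N m; "ee_pos": TCP position; "orientation": TCP orientation; "wrist_force": force on the tool from outside, world axes, zero at the start; "wrist_torque": the same for the moment, N m; "finger_gap": finger opening in m; "grasp_force": force on a finger pad.
Only numpy, scipy, OpenCV 4.12 (cv2) and the standard library are available. Lean on these libraries where they do the work, as an engineer would, in place of code of your own. Each camera call takes 0.05 s, during which the arm holds its last target. There are 200 camera calls.

## Task

Two grey gauge chests stand on the inspection bench, each with its steel hasp standing open. Swing the hasp of the longer chest over and press it down until it lies fully home over its staple. Leave the shorter chest's hasp standing open.

Things in the scene. Friction and masses are not known exactly. Their poses are not given: they have to be found in the camera images.
- long_case: Grey steel chest, fixed: 280 mm along y, 180 along x, top 90 mm above the bench. Origin: centre of underside, z up. Steel hasp on top at y = 0: hinge axis parallel to y at x = +30 mm, 96 mm above the bench; the strap swings in the x-z plane and, closed, points along -x with its free end at x = -70. Staple: steel loop at x = -20, y = 0, 18 mm wide in y, 6 thick, top 115 mm above the bench.
- hasp_long (a joint): Its strap: steel, 100 mm from hinge axis to end, 44 wide, 4 thick (centred on the axis); 24 x 16 slot 50 mm out, last 42 mm solid. Value: strap angle in rad: 0 = flat, home over the staple (stop); 1.57 = upright; more = leaning away from the staple (stop 2.3). Starts at 1.3 to 2.0. Stiff hinge (0.1 N m, 1 N at the end): stays where left, never falls or springs. 80 g.
- short_case: The shorter grey steel chest, fixed: 150 mm along y, otherwise the same as the long one, with the same hasp and staple in the same places on it. Origin: centre of underside, z up. Not to be worked on.
- hasp_short (a joint): Hasp strap of the short chest: same size, hinge, angle values and starting range as the long chest's. To be left standing open.

How it is judged (in metres and radians):
At the end, for the whole second after the job is handed in: The long chest's hasp lies over its staple within 0.17 rad (10 degrees) of flat and is still; the short chest's hasp still stands open (more than 0.9 rad) (value of joint hasp_long below 0.17 rad and velocity of joint hasp_long between -0.1 and 0.1 rad/s and value of joint hasp_short above 0.9 rad); the robot touches nothing.
It fails at once if the short chest's hasp is swung towards its staple (below 0.9 rad) (value of joint hasp_short below 0.9 rad).
It also fails if it takes over 32 s, if anything falls off the work surface, if the arm or the gripper's body presses on something with over 40 N, if the wrist force passes 120 N, or if a joint passes its speed limit or range.

## Working session

There is one attempt and no reset: what is moved stays moved. The work goes in short steps, Python scripts to look and compute and a tool call to move; the robot and the scene stay as the last step left them, time stands still between calls to the robot, and variables do not carry over. Pictures are saved under pics/ and viewed, at most 10 in all, crops included, and the job is handed in when it is done.

Besides the shell and the picture viewer there is one more tool, called after "Emit:" as name(argument=value, ...) on one line, values as JSON. send_rows: Moves the arm, as the interface text tells. Its arguments: {"type":"object","properties":{"motion":{"type":"array","items":{"type":"array","items":{"type":"array","items":{"type":"number"}}}},"claw":{"type":"number"}},"required":["motion"]}

```bash
mkdir -p pics
cat > h.py <<'E'
from workcell import *
import numpy as np, cv2
def pts(s, tool=None):
    """world point for each pixel, from depth"""
    d=s["depth"]; K=s["K"]; h,w=d.shape
    v,u=np.mgrid[:h,:w].astype(np.float32)
    uv=np.stack([u.ravel(),v.ravel()],1).reshape(-1,1,2)
    n=cv2.undistortPoints(uv,np.array(K,float),np.array([s["k1"],0,0,0,0],float)).reshape(h,w,2)
    c=np.stack([n[...,0]*d,-n[...,1]*d,-d,np.ones_like(d)],-1)
    if "camera_from_world" in s: T=np.linalg.inv(s["camera_from_world"])
    else:
        W=np.eye(4);W[:3,:3]=tool["orientation"];W[:3,3]=tool["ee_pos"];T=W@np.array(s["tool_from_camera"])
    p=(c@T.T)[...,:3]; p[d==0]=np.nan
    return p
E
python3 - <<'E'
from h import *
st=sense();print(st["t"],st["ee_pos"],np.round(st["orientation"],3))
for n in("top","side"):
    s=snapshot(n);cv2.imwrite(f"pics/{n}.png",s["frame"]);np.save(f"{n}.npy",pts(s));print(n,np.round(np.linalg.inv(s["camera_from_world"]),2).tolist())
E
```

```text
0.0 [ 0.20066419 -0.53831149  0.21310789] [[ 0.937  0.349 -0.001]
 [ 0.349 -0.937  0.002]
 [ 0.    -0.002 -1.   ]]
top [[-0.03, 0.99, -0.13, 0.45], [-1.0, -0.03, -0.03, -0.02], [-0.04, 0.13, 0.99, 0.86], [0.0, 0.0, 0.0, 1.0]]
side [[0.95, 0.23, -0.2, 0.39], [-0.3, 0.69, -0.66, -0.53], [-0.02, 0.69, 0.72, 0.66], [0.0, 0.0, 0.0, 1.0]]
```

View pics/top.png

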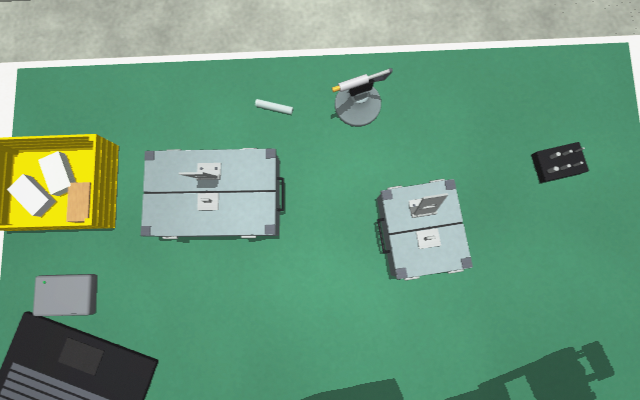

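View pics/side.png

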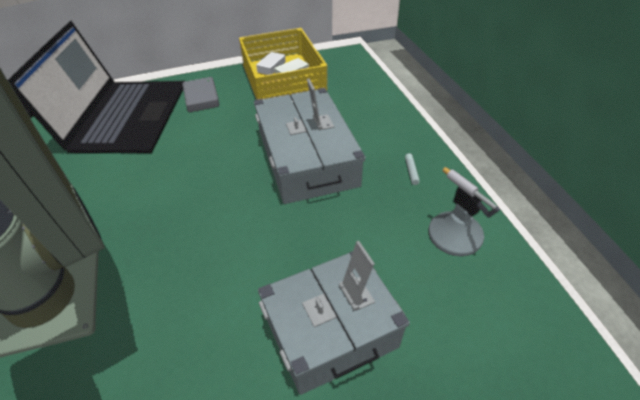

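The top view shows the long chest at px (143–278, 148–238), with its hasp plate near (205,170) and staple near (207,200). The short chest is at (380–470, 182–278). Next I'll measure the long chest's top, staple and strap.

Run:
```python
from h import *
def rep(n,x0,x1,y0,y1):
    p=np.load(n+".npy")[y0:y1,x0:x1].reshape(-1,3); p=p[np.isfinite(p).all(1)]
    t=p[(p[:,2]>.075)&(p[:,2]<.105)]
    (c,sz,a)=cv2.minAreaRect(t[:,:2].astype(np.float32)); print(n,"top z",np.median(t[:,2]),c,sz,a,"N",len(t))
    c=np.median(t[:,:2],0) if 0 else np.array(c)
    s=p[(p[:,2]>.135)]
    print(" strap hi n",len(s), "mean",s.mean(0).round(4) if len(s) else 0,"max z",p[:,2].max(), "top pts",p[np.argsort(-p[:,2])[:150]].mean(0).round(4))
    q=p[(p[:,2]>.12)];print(" strap bounds",q.min(0).round(3),q.max(0).round(3))
    for z in np.arange(.11,.2,.01):
        b=p[abs(p[:,2]-z)<.005]
        if len(b): print("  %.2f"%z,len(b),np.median(b,0).round(4),b[:,:2].min(0).round(3),b[:,:2].max(0).round(3))
rep("top",138,282,142,244)
rep("side",252,364,78,202)
```

```text
top top z 0.09098121437095319 (0.5865894556045532, 0.229275181889534) (0.2848872244358063, 0.1950102597475052) 88.78271484375 N 11339
 strap hi n 142 mean [0.6051 0.2262 0.1782] max z 0.19893103220751907 top pts [0.6054 0.2263 0.1755]
 strap bounds [0.601 0.207 0.12 ] [0.614 0.251 0.199]
  0.11 19 [0.5667 0.2246 0.1129] [0.564 0.207] [0.616 0.237]
  0.12 37 [0.6112 0.2281 0.1185] [0.564 0.207] [0.615 0.251]
  0.13 6 [0.6112 0.207  0.1268] [0.61  0.207] [0.614 0.246]
  0.14 20 [0.6097 0.2245 0.139 ] [0.608 0.207] [0.611 0.241]
  0.15 10 [0.6079 0.2425 0.1503] [0.608 0.207] [0.611 0.251]
  0.16 4 [0.6071 0.207  0.1614] [0.606 0.207] [0.609 0.207]
  0.17 23 [0.6047 0.2244 0.1709] [0.604 0.207] [0.608 0.25 ]
  0.18 7 [0.6044 0.2075 0.1761] [0.604 0.207] [0.607 0.245]
  0.19 35 [0.6026 0.2217 0.1935] [0.601 0.207] [0.606 0.251]
side top z 0.08929938236915952 (0.5809996724128723, 0.2903602421283722) (0.4141288697719574, 0.19029071927070618) 88.54129028320312 N 6514
 strap hi n 154 mean [0.6032 0.2235 0.1691] max z 0.19732629651017497 top pts [0.6031 0.2233 0.17  ]
 strap bounds [0.598 0.204 0.12 ] [0.611 0.254 0.197]
  0.11 38 [0.6092 0.2228 0.1112] [0.56  0.206] [0.613 0.248]
  0.12 21 [0.6085 0.2212 0.119 ] [0.564 0.206] [0.611 0.246]
  0.13 20 [0.6074 0.2155 0.1301] [0.606 0.204] [0.61  0.251]
  0.14 28 [0.607  0.2279 0.1389] [0.605 0.207] [0.61  0.252]
  0.15 15 [0.6049 0.2122 0.1504] [0.604 0.206] [0.607 0.245]
  0.16 23 [0.6035 0.2239 0.1601] [0.603 0.206] [0.607 0.25 ]
  0.17 21 [0.6026 0.2119 0.1709] [0.601 0.206] [0.606 0.251]
  0.18 25 [0.6011 0.2231 0.1802] [0.6   0.207] [0.603 0.254]
  0.19 29 [0.6004 0.2287 0.1919] [0.599 0.206] [0.604 0.25 ]
```

Emit:
send_rows(motion=[[[0,0,-0.05,0,0,0],[0,0,-0.09,0,0,0],[0.04,-0.03,-0.09,0,0,1.5],[0.08,-0.06,-0.09,0,0,3],[0.12,-0.09,-0.09,0,0,4.5],[0.16,-0.125,-0.09,0,0,6],[0.2,-0.16,-0.09,0,0,7],[0.24,-0.19,-0.09,0,0,8],[0.28,-0.22,-0.09,0,0,9],[0.32,-0.255,-0.09,0,0,10],[0.36,-0.29,-0.09,0,0,11],[0.4,-0.32,-0.09,0,0,12],[0.44,-0.35,-0.09,0,0,14],[0.48,-0.385,-0.09,0,0,15.5],[0.52,-0.415,-0.09,0,0,17],[0.56,-0.45,-0.09,0,0,18.5],[0.6,-0.48,-0.09,0,0,20],[0.64,-0.51,-0.09,0,0,21],[0.68,-0.54,-0.09,0,0,21.6],[0.7,-0.558,-0.09,0,0,21.6]]], claw=255)

```text
t: 2.1
ee_pos: [0.6626, 0.2306, 0.3029]
orientation: [[1.0, -0.02, -0.001], [-0.02, -1.0, -0.001], [-0.001, 0.001, -1.0]]
wrist_force: [1.5, -0.7, 0.8]
finger_gap: 0.0004
grasp_force: 0.0
```

Emit:
send_rows(motion=[[[0,0.001,0.03,0,0,0],[0,0.001,0.065,0,0,0],[0,0.001,0.095,0,0,0],[0,0.001,0.118,0,0,0],[0,0.001,0.128,0,0,0],[-0.01,0.001,0.128,0,0,0],[-0.02,0.001,0.128,0,0,0],[-0.03,0.001,0.128,0,0,0],[-0.04,0.001,0.128,0,0,0],[-0.048,0.001,0.128,0,0,0],[-0.056,0.001,0.128,0,0,0],[-0.064,0.002,0.128,0,0,0],[-0.064,0.002,0.128,0,0,0]]])

```text
t: 3.4
ee_pos: [0.5966, 0.2278, 0.1763]
orientation: [[1.0, -0.02, -0.001], [-0.02, -1.0, -0.0], [-0.001, 0.0, -1.0]]
wrist_force: [0.5, -0.4, 0.1]
finger_gap: 0.0004
grasp_force: 0.0
```

Run:
```python
from h import *
s=snapshot("side");cv2.imwrite("pics/s2.png",cv2.resize(s["frame"][50:250,200:480],None,fx=2.5,fy=2.5))
```

```text
(no output)
```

View pics/s2.png

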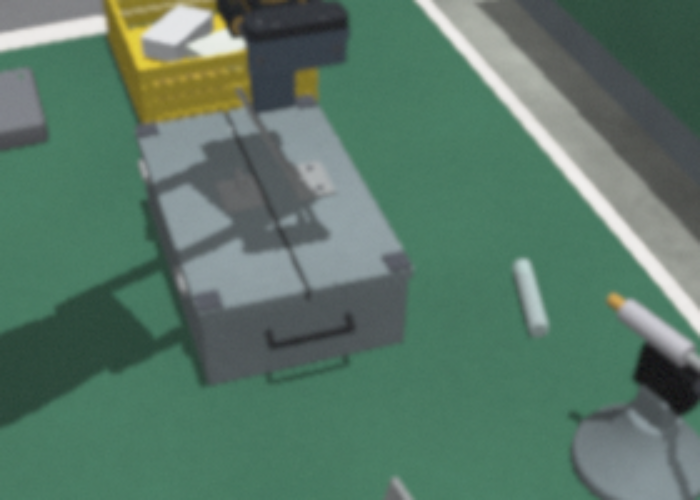

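The hasp's strap (crop 310,215 to 240,95) leans towards the staple ahead of the closed fingers, so the push is working. I'll continue round the arc.

Emit:
send_rows(motion=[[[-0.01,0,0.005,0,0,0],[-0.021,0,0.012,0,0,0],[-0.033,0,0.018,0,0,0],[-0.046,0,0.026,0,0,0],[-0.057,0,0.033,0,0,0],[-0.067,0,0.041,0,0,0],[-0.07,0,0.05,0,0,0],[-0.07,0,0.058,0,0,0],[-0.07,0,0.064,0,0,0],[-0.07,0,0.069,0,0,0],[-0.07,0,0.072,0,0,0],[-0.07,0,0.074,0,0,0],[-0.07,0,0.074,0,0,0]]])

```text
t: 4.75
ee_pos: [0.528, 0.2292, 0.1017]
orientation: [[1.0, -0.02, 0.0], [-0.02, -1.0, -0.0], [0.0, 0.0, -1.0]]
wrist_force: [-0.1, 0.1, 0.9]
finger_gap: 0.0008
grasp_force: 0.0
```

Light contact at z = 0.102. I'll press the last few mm, then lift.

Emit:
send_rows(motion=[[[0,0,0.001,0,0,0],[0,0,0.002,0,0,0],[0,0,0.003,0,0,0],[0,0,0.004,0,0,0],[0,0,0.004,0,0,0]]])

```text
t: 5.25
ee_pos: [0.5281, 0.2293, 0.0982]
orientation: [[1.0, -0.02, 0.001], [-0.02, -1.0, 0.0], [0.001, -0.0, -1.0]]
wrist_force: [-0.7, -0.4, 2.8]
finger_gap: 0.0003
grasp_force: 1.1
```

Emit:
send_rows(motion=[[[0,0,0.0005,0,0,0],[0,0,0.001,0,0,0],[0,0,0.001,0,0,0]]])

```text
t: 5.55
ee_pos: [0.5281, 0.2293, 0.0981]
orientation: [[1.0, -0.02, 0.001], [-0.02, -1.0, 0.0], [0.001, -0.0, -1.0]]
wrist_force: [-2.4, -0.7, 7.8]
finger_gap: 0.0002
grasp_force: 3.8
```

Emit:
send_rows(motion=[[[0,0,-0.01,0,0,0],[0,0,-0.04,0,0,0],[0,0,-0.08,0,0,0],[0,0,-0.12,0,0,0],[0,0,-0.16,0,0,0],[-0.04,0,-0.18,0,0,0],[-0.08,0,-0.18,0,0,0],[-0.12,0,-0.18,0,0,0],[-0.14,0,-0.18,0,0,0],[-0.14,0,-0.18,0,0,0],[-0.14,0,-0.18,0,0,0]]])

```text
t: 6.65
ee_pos: [0.3882, 0.2322, 0.2774]
orientation: [[1.0, -0.02, 0.001], [-0.02, -1.0, 0.0], [0.001, -0.0, -1.0]]
wrist_force: [0.3, -0.3, 0.3]
finger_gap: 0.0004
grasp_force: 0.0
```

Run:
```python
from h import *
st=sense();print(st["t"],st["ee_pos"],st["wrist_force"])
s=snapshot("side");p=pts(s)
q=p[78:202,252:364].reshape(-1,3);q=q[(q[:,0]>.505)&(q[:,0]<.62)&(q[:,1]>.21)&(q[:,1]<.245)]
for x in np.arange(.51,.62,.01):
    b=q[abs(q[:,0]-x)<.005]
    if len(b):print("%.2f"%x,len(b),np.percentile(b[:,2],[10,50,90]).round(4))
cv2.imwrite("pics/s3.png",s["frame"])
```

```text
6.65 [0.38821841 0.23222184 0.27739574] [ 0.34024684 -0.30150882  0.32047198]
0.51 50 [0.0881 0.0896 0.0966]
0.52 47 [0.0948 0.0974 0.0987]
0.53 47 [0.0955 0.0973 0.0985]
0.54 43 [0.0918 0.0971 0.0986]
0.55 44 [0.0962 0.0971 0.0984]
0.56 61 [0.092  0.0984 0.1135]
0.57 38 [0.0919 0.097  0.0985]
0.58 42 [0.0965 0.0974 0.0986]
0.59 45 [0.0943 0.0971 0.0983]
0.60 44 [0.0958 0.0971 0.0983]
0.61 49 [0.0965 0.0983 0.1008]
```

View pics/s3.png

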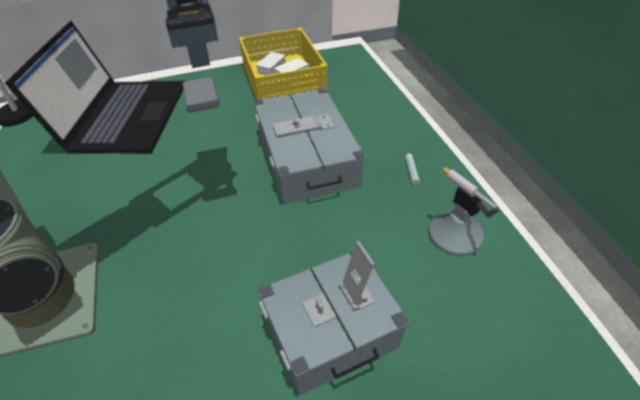

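The long chest's hasp lies flat over its staple (px 277–330, 125), with a level top at z ≈ 0.097. The short chest's hasp still stands open at (357,275), and the arm is clear.

```bash
python3 -c "
from workcell import *
print(job_done())"
```

```text
the job is handed in; nothing more can be done
None
```

The long chest's hasp is pressed flat over its staple, the short chest's hasp still stands open, the arm is clear of everything, and the job was handed in at about 6.7 s; no verdict came back.

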